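# Read a sample bottle's pressure with a stick gauge

### The job

Take the orange push-on pressure gauge out of its blue holder and press it straight down onto the valve of the bottle with the blue collar: feel for the valve, push gently but steadily until the yellow indicator rod has come out as far as it will go, never leaning hard on the valve, and keep it pressed there for a good second. Then stand the gauge upright back in its holder with the rod still showing the reading; do not touch the rod and leave the other bottles and the bench things alone.

Things in the scene. Friction and masses are not known exactly. Their poses are not given: they have to be found in the camera images.
- gauge_center (a point): Centre of the orange grip block of the T-shaped gauge (165 g, balanced). Block 26 mm long along its x, 22 mm wide along y (grip across y, from above), 34 mm tall; z up. Along +x, at this height, runs the 17 mm thick aluminium barrel, its end 73 mm from here, where the yellow rod slides out; along -x a black cap 21 mm thick ends 43 mm from here.
- gauge_rim (a point): Centre of the open lower rim of the gauge's round black chuck, 47 mm straight below gauge_center. Chuck: 30 mm long, 24 mm outside, 17 mm inside diameter. Inside, 15 mm above the rim, sits the 10 mm wide foot of a sprung piston; pushing it up drives the rod out 2.5 mm per mm, against 1 N/mm plus about 1 N.
- rod (a joint): How far the yellow indicator rod (7 mm thick, red tip 11 mm) has been driven out of the barrel's end, m: 0 at the start (only the red tip shows), at most 0.030. Friction keeps it where it was pushed to, also after the gauge is lifted off. The pressures met here drive it out some 14 to 26 mm.
- holder_mouth (a point): Centre of the mouth of the round socket in the blue holder block (75 x 75 mm, 28 mm tall, fixed to the bench). The socket is 28 mm across and 20 mm deep; the chuck stands on its floor, so the gauge's centre is then 27 mm above this point.
- bottle_cap (a point): Centre of the top of the blue-collared aluminium bottle (72 mm thick, 150 mm tall, z up, fixed on a 110 mm square base). On its axis rise a steel neck (16 mm thick), a rubber seal ring (26 mm), a brass stem (10 mm) 14 mm above the seal's top, and a steel pin (6 mm) 13 mm above that. The neck's height changes and is not measured: the pin's tip is 37 to 67 mm above this point.
- pin (a joint): How far the blue-collared bottle's valve pin is pushed in, m: 0 up, at most 0.012. The hidden pressure holds it up with 7 to 11 N. The gauge's piston foot meets it: 6 to 10 mm of pressing drive the rod out at rising force, then the rod stops and the pin gives at constant force, till 12 mm after first touch the chuck's rim meets the seal (4 N/mm for 3 mm, then rigid). Over 20 N spoils the valve.
- bottle_yellow: Another such bottle on its base, with a yellow collar; origin at the centre of its base's underside; with its valve 191 mm tall. Not to be touched with the gauge.
- bottle_red: Another such bottle on its base, with a red collar; origin at the centre of its base's underside; with its valve 207 mm tall. Not to be touched with the gauge.
- beaker: Clear empty beaker, 72 mm across, 85 mm tall, loose; origin at the centre of its underside. Bystander.
- reagent: Pink bottle with a white cap, 60 mm across, 140 mm tall, loose; origin at the centre of its underside. Bystander.
- sample_jar: Amber jar, 56 mm across, 60 mm tall, loose; origin at the centre of its underside. Bystander.
- spatula: White-handled lab spatula, 160 mm long, lying loose. Bystander.
- marker: Blue marker pen, 130 mm long, 13 mm thick, lying loose; origin under it, 5 mm from its middle. Bystander.
There are look-alikes about, which are no part of the job. What is shaped like the part that bears gauge_center but purple is not meant.

How it is judged:
By the outcome, as a careful person would: the job done as asked, in the order asked, and still so for the second after the job is handed in, with the robot touching nothing.
It also fails if it takes over 64 s, if anything falls off the work surface, if the arm or the gripper's body presses on something with over 40 N, if the wrist force passes 120 N, or if a joint passes its speed limit or range.

### The arm

A 6-joint arm with a two-finger parallel gripper is mounted at the origin on the work surface. World frame = base frame: x ahead of the robot, y to its left, z up, the work surface at z = 0. Lengths are in m, angles in rad, forces in N, time in s.
With the tool pointing down it reaches from about 0.3 to 0.875 m from the base axis. Payload 4.2 kg.
Tool frame: the origin (TCP) lies at the very end of the fingers, on their centre line; the grasp point (between the pads) lies 19 mm behind it (robot.hold_point_z is the distance from the TCP to the grasp point, in m); z points along the fingers, x is the direction in which the jaws open and shut, and the axes are right-handed (so a half turn about z gives the same grasp; the last joint's range is limited). The gripper opens to 85 mm and grips with 20 to 120 N. Pads are 22 mm wide; open, the fingers measure 114 mm over their backs; the gripper's body (76 mm by 85 mm) begins 54 mm behind the grasp point. The pads swing forward as they close: fully open they stand 13 mm farther back than shut.
Start: joints at [-1.241, 0.32, 1.565, -0, 1.257, -0.02], TCP at [0.197, -0.54, 0.231] pointing down, gripper open.
Joint ranges: [-3.11, 3.11], [-0.84, 2.01], [0.21, 2.61], [-1.34, 4.49], [0.05, 2.63], [-2.56, 2.56]. Speed limits (rad/s): [2.57, 2.57, 3.14, 3.14, 3.14, 3.14].

### API

Orientations are given as a rotation vector (axis times angle).
In Python, from rig import robot, get_image, finder gives the robot as it stands. The module is installed in compiled form; this text tells all that it offers.
- The arm moves only by the tool drive_tool, never from a script. Its argument "plan" is one flat list of numbers, 5 for each row, row after row: the shift along the tool's x, y, z in m, then the turn about the tool's z in degrees, then the opening, from 0 (shut) to 1 (fully open). In form: [tx, ty, tz, yaw, grip, tx, ty, tz, yaw, grip, ...]. A call has 1 to 20 rows; each row shifts and turns the pose as measured when the row begins, along the tool's axes as they then stand; what a row does not reach is not made up. A row lasts 1/10 s, in which the tool goes at most 50 mm and 8.59 degrees, less where a joint would pass 70% of its speed; a pose out of reach is approached as far as the arm can. A call is refused whole if a number of a shift passes 0.05 or a number of a turn 8.59, either way. A call with a gripper value outside its range is refused whole. The fingers move at their own pace and stop on an object; the grip force is fixed at half the most. Time passes only in rows, so rows that do not move let the fingers close. It gives the time, the measured TCP pose, the force and the opening at its end, in the units of the state.
- robot.observe(): the state, without advancing time (a new reading comes with each control period).
- get_image(name): name is "side" or "top"; returns a dict with "frame" (384x512x3 uint8, red, green, blue), "K" (3x3 intrinsics, pixels), "R" (3x3) and "t" (3): a world point X has camera coordinates R X + t. Camera axes: x right, y down, z forward; pixel columns grow to the right and rows downward; lengths in m; the calibration is good to about 2 mm. A picture is of the moment at which its call begins. There is no depth.
- robot.sign_off(): hands the job in, once; it reports no verdict.
Trained networks look in a picture, given as the dict that the camera call returned (one of the last four; its "shot" number tells which), for a name from the list of things; names that differ only in an ending like _2 or _b are one class to them, and where a whole thing is asked for, a point or a joint stands for the part that bears it (a point fixed in the world has none). Each returns a list of dicts, best first, with "p" (0 to 1); they miss things now and then, are a little off and sometimes report something else, mostly with a low value. They report only what shows in the picture. A call takes as long as a camera call. They do not tell look-alikes from the thing itself.
- finder.masks_of(picture, label): "region" (384x512 bool, what is visible of it).
- finder.tip_of(picture, label): "location" ([x, y, z] in m, in world coordinates, good to about 4 mm: a listed point, or the origin of a listed thing).
The state is a dict: "time_s": time; "joint_positions": joint angles; "qd": joint speeds; "tau": joint torques, N m; "tcp_pos": TCP position; "orientation": TCP orientation; "wrist_force": force on the tool from outside, world axes, zero at the start; "ft_torque": the same for the moment, N m; "gripper_width": finger opening in m.
Only numpy, scipy, OpenCV 4.12 (cv2) and the standard library are available. Lean on these libraries where they do the work, as an engineer would, in place of code of your own. Each camera call takes 0.05 s, during which the arm holds its last target.

## Working session

There is one attempt and no reset: what is moved stays moved. The work goes in short steps, Python scripts to look and compute and a tool call to move; the robot and the scene stay as the last step left them, time stands still between calls to the robot, and variables do not carry over. Pictures are saved under pics/ and viewed, and the job is handed in when it is done.

Besides the shell and the picture viewer there is one more tool, called after ">>>" as name(argument=value, ...) on one line, values as JSON. drive_tool: Moves the arm, as the interface text tells. Its arguments: {"type":"object","properties":{"plan":{"type":"array","items":{"type":"number"}}},"required":["plan"]}

```bash
mkdir -p pics; cat > h.py <<'E'
import numpy as np, cv2
from rig import robot,get_image,finder
def save(im,n): cv2.imwrite('pics/'+n+'.png',cv2.cvtColor(im['frame'],cv2.COLOR_RGB2BGR))
def st():
    s=robot.observe(); R=cv2.Rodrigues(np.array(s['orientation'],float))[0]
    print('t',round(s['time_s'],2),'tcp',np.round(s['tcp_pos'],4),'F',np.round(s['wrist_force'],1),'w',round(s['gripper_width'],4)); print(np.round(R,3).tolist()); return s,R
def proj(im,X):
    c=im['R']@np.array(X)+im['t']; p=im['K']@c; return p[:2]/p[2]
def onplane(im,uv,z):
    d=np.linalg.inv(im['K'])@np.array([uv[0],uv[1],1.]); d=im['R'].T@d; o=-im['R'].T@im['t']; return o+d*(z-o[2])/d[2]
def tri(ims,uvs):
    A=[];b=[]
    for im,uv in zip(ims,uvs):
        d=np.linalg.inv(im['K'])@np.array([uv[0],uv[1],1.]); d=im['R'].T@d; d/=np.linalg.norm(d); o=-im['R'].T@np.array(im['t'])
        P=np.eye(3)-np.outer(d,d); A.append(P);b.append(P@o)
    return np.linalg.lstsq(np.vstack(A),np.hstack(b),rcond=None)[0]
E
python3 - <<'E'
from h import *
st()
for v in ('side','top'):
    im=get_image(v); save(im,v+'0')
    print(v,'cam',np.round(-im['R'].T@im['t'],3))
    for n in ['gauge_center','gauge_rim','holder_mouth','bottle_cap','bottle_yellow','bottle_red','beaker','reagent','sample_jar','marker','spatula']:
        print(n,[(round(d['p'],2),np.round(d['location'],3).tolist()) for d in finder.tip_of(im,n)][:3])
E
```

```text
t 0.0 tcp [ 0.1969 -0.5397  0.2305] F [-0.6  0.4  0.2] w 0.0851
[[0.343, -0.939, -0.001], [-0.939, -0.343, 0.002], [-0.002, -0.0, -1.0]]
side cam [ 0.278 -0.499  0.793]
gauge_center [(0.68, [0.318, 0.215, 0.05]), (0.56, [0.474, 0.258, 0.056]), (0.48, [0.473, 0.252, 0.026])]
gauge_rim [(0.73, [0.478, 0.251, 0.009]), (0.64, [0.323, 0.214, 0.003]), (0.2, [0.614, 0.023, 0.002])]
holder_mouth [(0.86, [0.474, 0.248, 0.027])]
bottle_cap [(0.83, [0.627, -0.198, 0.149]), (0.43, [0.772, -0.112, 0.003])]
bottle_yellow [(0.97, [0.501, -0.353, -0.003]), (0.51, [0.615, 0.024, -0.0])]
bottle_red [(0.89, [0.613, 0.025, -0.003])]
beaker [(0.71, [0.447, -0.074, 0.003])]
reagent [(0.66, [0.774, 0.152, 0.001])]
sample_jar [(0.71, [0.771, -0.115, -0.002])]
marker [(0.79, [0.363, -0.201, 0.0])]
spatula [(0.63, [0.698, 0.311, -0.001])]
top cam [ 0.407 -0.016  1.187]
gauge_center [(0.79, [0.475, 0.255, 0.052]), (0.65, [0.323, 0.218, 0.048])]
gauge_rim [(0.63, [0.478, 0.257, 0.01])]
holder_mouth [(0.67, [0.472, 0.255, 0.024])]
bottle_cap [(0.87, [0.624, -0.194, 0.149])]
bottle_yellow [(0.86, [0.502, -0.356, -0.001])]
bottle_red [(0.7, [0.615, 0.024, 0.0]), (0.38, [0.498, -0.352, -0.0]), (0.19, [0.781, 0.146, 0.002])]
beaker [(0.68, [0.449, -0.078, 0.002])]
reagent [(0.97, [0.782, 0.146, 0.001]), (0.33, [0.473, 0.256, 0.055])]
sample_jar [(0.63, [0.768, -0.119, -0.003])]
marker [(0.68, [0.474, 0.255, 0.056]), (0.47, [0.365, -0.193, -0.001])]
spatula [(0.9, [0.699, 0.309, -0.002])]
```

View pics/side0.png

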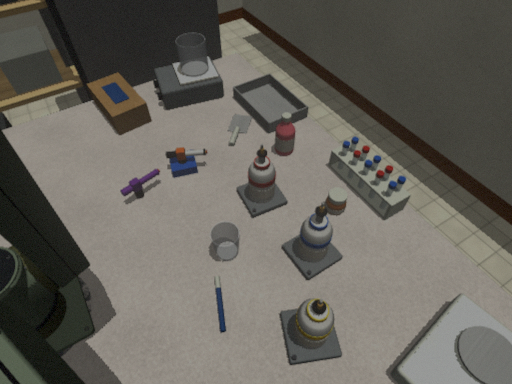

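View pics/top0.png

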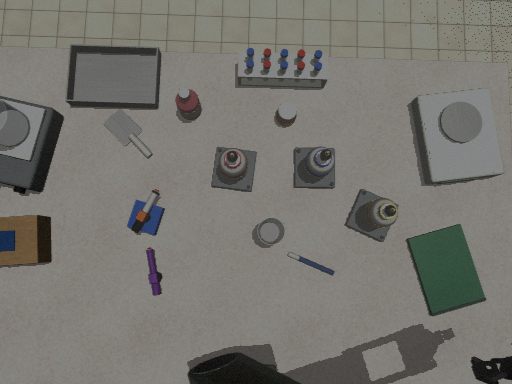

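```bash
python3 - <<'E'
from h import *
a=get_image('top');b=get_image('side')
f=lambda im,x,y,w,h:cv2.resize(im['frame'][y:y+h,x:x+w],(w*8,h*8),interpolation=cv2.INTER_CUBIC)
o=np.hstack([f(a,122,180,48,60),f(b,160,135,52,60)])
cv2.imwrite('pics/z1.png',cv2.cvtColor(o,cv2.COLOR_RGB2BGR))
print(a['K'],b['K'])
for n,im in(('top',a),('side',b)):
    m=finder.masks_of(im,'gauge_center'); 
    for k in m[:3]:
        ys,xs=np.nonzero(k['region']); print(n,k['p'],xs.mean(),ys.mean(),len(xs))
    hsv=cv2.cvtColor(im['frame'],cv2.COLOR_RGB2HSV)
    m=(hsv[...,0]<16)&(hsv[...,1]>150)&(hsv[...,2]>70)
    k,l,s,c=cv2.connectedComponentsWithStats(m.astype(np.uint8))
    for i in range(1,k):
        if s[i,4]>4: print(n,s[i],c[i])
E
```

```text
[[438.2230806    0.         252.65795873]
 [  0.         438.2230806  192.47836369]
 [  0.           0.           1.        ]] [[351.13529917   0.         251.81908766]
 [  0.         351.13529917 190.91011261]
 [  0.           0.           1.        ]]
top 0.85 153.34656084656083 273.33068783068785 378
top 0.75 144.0137614678899 212.28899082568807 436
top 0.54 124.9370709382151 129.76315789473685 874
top [265  49   6   6  19] [267.21052632  51.15789474]
top [299  50   5   6  18] [301.16666667  52.66666667]
top [264  61   6   6  17] [266.94117647  63.23529412]
top [299  62   5   6  19] [301.10526316  64.52631579]
top [136 211  11  11  71] [140.85915493 215.73239437]
side 0.87 138.05955334987593 184.02481389578165 403
side 0.64 183.73684210526315 153.3859649122807 342
side 0.43 219.28348909657322 302.94392523364485 321
side [363 146   6   5  24] [365.66666667 148.16666667]
side [176 148   8   5  37] [179.72972973 150.13513514]
side [354 151   7   5  23] [357.04347826 152.60869565]
side [386 166   7   5  27] [389.11111111 168.        ]
side [377 171   7   5  28] [380.28571429 172.92857143]
```

View pics/z1.png

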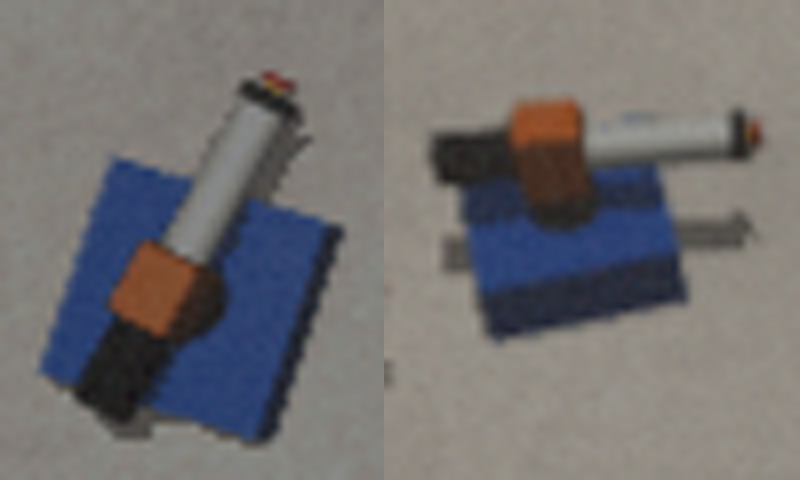

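```bash
python3 - <<'E'
from h import *
a=get_image('top');b=get_image('side')
print(onplane(a,(141.3,215.6),.072),onplane(b,(179.9,149.9),.072),tri([a,b],[(141.3,215.6),(179.9,149.9)]))
P=lambda x,y:(122+x/8-.45,180+y/8-.45); Q=lambda x,y:(160+(x-384)/8-.45,135+y/8-.45)
c=onplane(a,P(104,395),.055);e=onplane(a,P(272,92),.055); print('top ends',c,e,np.linalg.norm(e-c),np.degrees(np.arctan2(*(e-c)[1::-1])))
c=onplane(b,Q(433,157),.055);e=onplane(b,Q(745,135),.055); print('side',c,e,np.linalg.norm(e-c),np.degrees(np.arctan2(*(e-c)[1::-1])))
# holder top corners via top
for p in [(112,155),(340,232),(262,440),(40,372)]: print(onplane(a,P(*p),.028))
E
```

```text
[0.47639727 0.25210901 0.072     ] [0.4763906 0.2517557 0.072    ] [0.47646374 0.25219779 0.07158582]
top ends [0.44275841 0.27144353 0.055     ] [0.54224615 0.22309598 0.055     ] 0.1106132735617341 -25.91812289453555
side [0.4376358  0.27547375 0.055     ] [0.54131931 0.22367159 0.055     ] 0.11590398094053041 -26.547548007286633
[0.52288883 0.28046163 0.028     ]
[0.49952922 0.20383156 0.028     ]
[0.43037567 0.22576036 0.028     ]
[0.45054939 0.29970302 0.028     ]
```

```bash
cat >> h.py <<'E'
def plan(dst,yawd,n,grip,dec=3):
    """rows: straight world move to dst with world yaw dst (deg of tool x), n rows"""
    s,R=st(); p=np.array(s['tcp_pos']); phi=np.degrees(np.arctan2(R[1,0],R[0,0])); d=(np.array(dst)-p)/n
    dy=(yawd-phi+180)%360-180; 
    out=[]
    for i in range(n):
        f=np.radians(phi+dy*i/n); out+= [round(d[0]*np.cos(f)+d[1]*np.sin(f),dec),round(d[0]*np.sin(f)-d[1]*np.cos(f),dec),round(-d[2],dec),round(-dy/n,1),grip]
    print('phi',phi,'dy',dy); print(out)
E
python3 -c "
from h import *
plan((.476,.253,.22),64,20,1)"
```

```text
t 1.5 tcp [ 0.1971 -0.5402  0.2313] F [-0.1 -0.2  0.6] w 0.0854
[[0.343, -0.939, 0.0], [-0.939, -0.343, -0.0], [0.0, -0.0, -1.0]]
phi -69.95864536869023 dy 133.9586453686902
[np.float64(-0.032), np.float64(-0.027), np.float64(0.001), np.float64(-6.7), 1, np.float64(-0.029), np.float64(-0.03), np.float64(0.001), np.float64(-6.7), 1, np.float64(-0.025), np.float64(-0.033), np.float64(0.001), np.float64(-6.7), 1, np.float64(-0.021), np.float64(-0.036), np.float64(0.001), np.float64(-6.7), 1, np.float64(-0.017), np.float64(-0.038), np.float64(0.001), np.float64(-6.7), 1, np.float64(-0.012), np.float64(-0.04), np.float64(0.001), np.float64(-6.7), 1, np.float64(-0.008), np.float64(-0.041), np.float64(0.001), np.float64(-6.7), 1, np.float64(-0.003), np.float64(-0.042), np.float64(0.001), np.float64(-6.7), 1, np.float64(0.002), np.float64(-0.042), np.float64(0.001), np.float64(-6.7), 1, np.float64(0.007), np.float64(-0.041), np.float64(0.001), np.float64(-6.7), 1, np.float64(0.012), np.float64(-0.04), np.float64(0.001), np.float64(-6.7), 1, np.float64(0.016), np.float64(-0.039), np.float64(0.001), np.float64(-6.7), 1, np.float64(0.021), np.float64(-0.036), np.float64(0.001), np.float64(-6.7), 1, np.float64(0.025), np.float64(-0.034), np.float64(0.001), np.float64(-6.7), 1, np.float64(0.029), np.float64(-0.031), np.float64(0.001), np.float64(-6.7), 1, np.float64(0.032), np.float64(-0.027), np.float64(0.001), np.float64(-6.7), 1, np.float64(0.035), np.float64(-0.023), np.float64(0.001), np.float64(-6.7), 1, np.float64(0.038), np.float64(-0.019), np.float64(0.001), np.float64(-6.7), 1, np.float64(0.039), np.float64(-0.014), np.float64(0.001), np.float64(-6.7), 1, np.float64(0.041), np.float64(-0.01), np.float64(0.001), np.float64(-6.7), 1]
```

>>> drive_tool(plan=[-0.032,-0.027,0,-6.7,1,-0.029,-0.03,0,-6.7,1,-0.025,-0.033,0,-6.7,1,-0.021,-0.036,0,-6.7,1,-0.017,-0.038,0,-6.7,1,-0.012,-0.04,0,-6.7,1,-0.008,-0.041,0,-6.7,1,-0.003,-0.042,0,-6.7,1,0.002,-0.042,0,-6.7,1,0.007,-0.041,0,-6.7,1,0.012,-0.04,0,-6.7,1,0.016,-0.039,0,-6.7,1,0.021,-0.036,0,-6.7,1,0.025,-0.034,0,-6.7,1,0.029,-0.031,0,-6.7,1,0.032,-0.027,0,-6.7,1,0.035,-0.023,0,-6.7,1,0.038,-0.019,0,-6.7,1,0.039,-0.014,0,-6.7,1,0.041,-0.01,0,-6.7,1])

```text
time_s: 3.5
tcp_pos: [0.4485, 0.2875, 0.2326]
orientation: [2.575, 1.776, 0.016]
wrist_force: [1.1, -1.1, 0.1]
gripper_width: 0.0853
```

```bash
sed -i 's/print(out)/print([float(v) for v in out])/' h.py; python3 -c "
from h import *
plan((.476,.253,.14),64,8,1)"
```

```text
t 3.5 tcp [0.4485 0.2875 0.2326] F [ 1.1 -1.1  0.1] w 0.0853
[[0.355, 0.935, 0.016], [0.935, -0.355, -0.005], [0.001, 0.017, -1.0]]
phi 69.18764821924339 dy -5.1876482192433855
[-0.003, 0.005, 0.012, 0.6, 1.0, -0.003, 0.005, 0.012, 0.6, 1.0, -0.003, 0.005, 0.012, 0.6, 1.0, -0.003, 0.005, 0.012, 0.6, 1.0, -0.003, 0.005, 0.012, 0.6, 1.0, -0.003, 0.005, 0.012, 0.6, 1.0, -0.002, 0.005, 0.012, 0.6, 1.0, -0.002, 0.005, 0.012, 0.6, 1.0]
```

>>> drive_tool(plan=[-0.004,0.006,0.012,0.8,1,-0.004,0.006,0.012,0.8,1,-0.004,0.006,0.012,0.8,1,-0.004,0.006,0.012,0.8,1,-0.004,0.006,0.012,0.8,1,-0.003,0.005,0.012,0.6,1,0,0,0,0,1,0,0,0,0,1])

```text
time_s: 4.3
tcp_pos: [0.4752, 0.2528, 0.1554]
orientation: [2.647, 1.668, 0.017]
wrist_force: [-0.4, -0.6, -0.5]
gripper_width: 0.0857
```

```bash
python3 -c "
from h import *
plan((.476,.253,.07),64,4,1,4)
im=get_image('top');save(im,'t1');im2=get_image('side');save(im2,'s1')
for v in (im,im2): print([(round(d['p'],2),np.round(d['location'],4).tolist()) for d in finder.tip_of(v,'gauge_center')])
"
```

```text
t 4.3 tcp [0.4752 0.2528 0.1554] F [-0.4 -0.6 -0.5] w 0.0857
[[0.432, 0.902, 0.016], [0.902, -0.431, -0.005], [0.003, 0.016, -1.0]]
phi 64.43619454684091 dy -0.43619454684090897
[0.0001, 0.0002, 0.0213, 0.1, 1.0, 0.0001, 0.0002, 0.0213, 0.1, 1.0, 0.0001, 0.0002, 0.0213, 0.1, 1.0, 0.0001, 0.0002, 0.0213, 0.1, 1.0]
[(0.75, [0.3256, 0.2167, 0.0472]), (0.59, [0.448, -0.0759, 0.0006]), (0.54, [0.4745, 0.2565, 0.0564])]
[(0.61, [0.316, 0.217, 0.0502]), (0.57, [0.4753, 0.2592, 0.0551])]
```

>>> drive_tool(plan=[0,0,0.02,0.2,1,0,0,0.02,0.2,1,0,0,0.02,0,1,0,0,0.02,0,1,0,0,0,0,1])

```text
time_s: 5.0
tcp_pos: [0.4792, 0.2564, 0.0779]
orientation: [2.65, 1.663, 0.036]
wrist_force: [0.6, -0.0, -0.5]
gripper_width: 0.0852
```

```bash
python3 -c "
from h import *
plan((.476,.253,.041),64,2,1,4)
im=get_image('side');save(im,'s2')
o=cv2.resize(im['frame'][100:200,130:240],None,fx=6,fy=6,interpolation=2)[...,::-1];cv2.imwrite('pics/s2z.png',o)
"
```

```text
t 5.0 tcp [0.4792 0.2564 0.0779] F [ 0.6 -0.  -0.5] w 0.0852
[[0.435, 0.9, 0.026], [0.901, -0.435, 0.001], [0.012, 0.023, -1.0]]
phi 64.23938064421465 dy -0.23938064421463423
[-0.0022, -0.0007, 0.0185, 0.1, 1.0, -0.0022, -0.0007, 0.0185, 0.1, 1.0]
```

View pics/s2z.png

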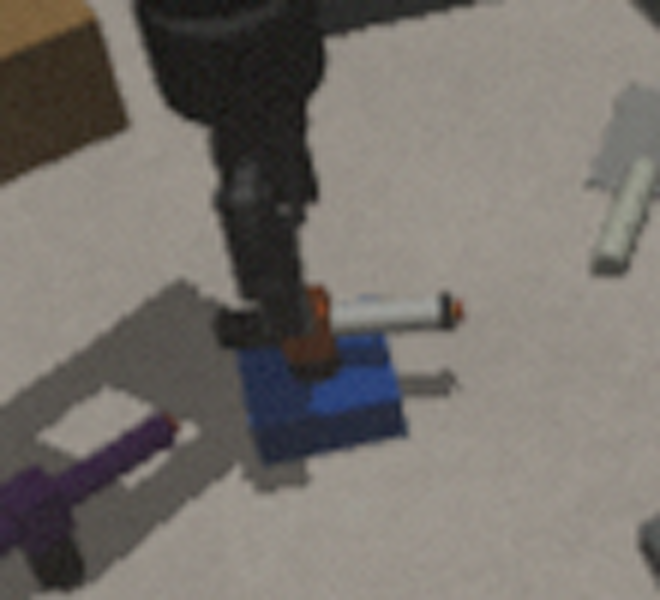

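>>> drive_tool(plan=[-0.002,0,0.006,0,1,-0.001,0,0.006,0,1,-0.001,0,0.006,0,1,0,0,0.006,0,1,0,0,0,0,1])

```text
time_s: 5.55
tcp_pos: [0.4814, 0.2546, 0.0574]
orientation: [2.648, 1.663, 0.052]
wrist_force: [0.0, -0.4, -0.6]
gripper_width: 0.0848
```

```bash
python3 -c "
from h import *
plan((.476,.253,.041),64,2,1,4)
"
```

```text
t 5.55 tcp [0.4814 0.2546 0.0574] F [ 0.  -0.4 -0.6] w 0.0848
[[0.434, 0.9, 0.036], [0.901, -0.434, 0.006], [0.021, 0.029, -0.999]]
phi 64.27654636782374 dy -0.2765463678237552
[-0.0019, -0.0021, 0.0082, 0.1, 1.0, -0.0019, -0.0021, 0.0082, 0.1, 1.0]
```

>>> drive_tool(plan=[-0.002,-0.002,-0.02,0,1,-0.001,-0.001,-0.02,0,1,0,0,0,0,1])

```text
time_s: 5.85
tcp_pos: [0.4757, 0.2527, 0.0974]
orientation: [2.649, 1.663, 0.049]
wrist_force: [0.3, -1.3, -0.9]
gripper_width: 0.0856
```

```bash
python3 -c "
from h import *
s,R=st();print(s['qd'],s['tau'],s['joint_positions'])
"
```

```text
t 5.85 tcp [0.4757 0.2527 0.0974] F [ 0.3 -1.3 -0.9] w 0.0856
[[0.434, 0.9, 0.034], [0.901, -0.435, 0.005], [0.019, 0.028, -0.999]]
[ 8.16565543e-05  2.92117904e-02  3.29721801e-02  9.32126649e-05
 -1.50506963e-02 -5.05333411e-04] [ 2.83389178e-02 -4.01842260e+01 -1.85252005e+01 -3.21463065e-02
  1.78754213e-01 -2.86133291e-04] [ 0.47341839  0.37142414  1.86142654 -0.01419561  0.87620346 -0.6389988 ]
```

>>> drive_tool(plan=[0,0,-0.005,0,1,0,0,-0.005,0,1,0,0,-0.005,0,1,0,0,-0.005,0,1,0,0,-0.005,0,1,0,0,-0.005,0,1,0,0,0,0,1])

```text
time_s: 6.55
tcp_pos: [0.4739, 0.2522, 0.1275]
orientation: [2.649, 1.663, 0.044]
wrist_force: [0.2, 0.1, -0.0]
gripper_width: 0.0856
```

```bash
python3 -c "
from h import *
s,R=st();print(np.round(s['qd'],4),s['joint_positions'])
"
```

```text
t 6.55 tcp [0.4739 0.2522 0.1275] F [ 0.2  0.1 -0. ] w 0.0856
[[0.434, 0.9, 0.031], [0.901, -0.435, 0.004], [0.017, 0.026, -1.0]]
[-0.0008  0.0056  0.0082  0.001   0.0005  0.0012] [ 0.47399184  0.33613075  1.82574255 -0.01337034  0.95028189 -0.63961989]
```

>>> drive_tool(plan=[0,-0.01,0,0,1,0,-0.01,0,0,1,0,-0.01,0,0,1,0,-0.01,0,0,1])

```text
time_s: 6.95
tcp_pos: [0.4352, 0.2703, 0.1259]
orientation: [2.651, 1.661, 0.043]
wrist_force: [-0.9, 0.3, -0.5]
gripper_width: 0.0854
```

```bash
python3 -c "
from h import *
s,R=st();print(np.round(s['qd'],4),s['joint_positions'])
"
```

```text
t 6.95 tcp [0.4352 0.2703 0.1259] F [-0.9  0.3 -0.5] w 0.0854
[[0.436, 0.9, 0.03], [0.9, -0.436, 0.003], [0.016, 0.026, -1.0]]
[ 0.1836 -0.0794  0.1365 -0.0034 -0.0491  0.1814] [ 0.5411164   0.30414974  1.88074824 -0.01567397  0.92921989 -0.56937249]
```

>>> drive_tool(plan=[0,0.01,0,0,1,0,0.01,0,0,1,0,0.01,0,0,1,0,0.01,0,0,1])

```text
time_s: 7.35
tcp_pos: [0.4711, 0.253, 0.1269]
orientation: [2.647, 1.667, 0.042]
wrist_force: [-0.2, 0.0, 0.5]
gripper_width: 0.0857
```

```bash
python3 -c "
from h import *
s,R=st();print(np.round(s['qd'],4),s['joint_positions'])
"
```

```text
t 7.35 tcp [0.4711 0.253  0.1269] F [-0.2  0.   0.5] w 0.0857
[[0.432, 0.901, 0.03], [0.902, -0.432, 0.003], [0.015, 0.025, -1.0]]
[-0.1696  0.0865 -0.1468  0.0054  0.0541 -0.1688] [ 0.47793451  0.3346498   1.82994314 -0.01344703  0.94944049 -0.63845653]
```

>>> drive_tool(plan=[0,0.001,0.035,0,1,0,0,0.032,0,1,0,0,0,0,1])

```text
time_s: 7.65
tcp_pos: [0.4805, 0.2516, 0.0598]
orientation: [2.649, 1.661, 0.053]
wrist_force: [-0.8, -1.5, -0.2]
gripper_width: 0.0856
```

```bash
python3 -c "
from h import *
s,R=st();print(np.round(s['qd'],4),s['joint_positions'])
"
```

```text
t 7.65 tcp [0.4805 0.2516 0.0598] F [-0.8 -1.5 -0.2] w 0.0856
[[0.435, 0.899, 0.036], [0.9, -0.436, 0.006], [0.021, 0.03, -0.999]]
[-0.016  -0.0337 -0.0581 -0.0005  0.0269 -0.004 ] [ 0.46792055  0.4226265   1.89632471 -0.01609614  0.78789405 -0.64075361]
```

>>> drive_tool(plan=[-0.001,-0.006,0.01,0,1,0,0,0.009,0,1,0,0,0,0,1])

```text
time_s: 7.95
tcp_pos: [0.4774, 0.2535, 0.0412]
orientation: [2.65, 1.658, 0.057]
wrist_force: [-1.1, -1.3, 0.0]
gripper_width: 0.0855
```

```bash
python3 -c "
from h import *
st()
im=get_image('side');save(im,'s3')
o=cv2.resize(im['frame'][100:200,130:240],None,fx=5,fy=5,interpolation=2)[...,::-1]
im=get_image('top')
o2=cv2.resize(im['frame'][150:250,90:190],None,fx=5,fy=5,interpolation=2)[...,::-1];cv2.imwrite('pics/s3z.png',cv2.resize(np.hstack([o,o2]),(800,381)))
"
```

```text
t 7.95 tcp [0.4774 0.2535 0.0412] F [-1.1 -1.3  0. ] w 0.0855
[[0.437, 0.899, 0.039], [0.899, -0.437, 0.007], [0.023, 0.032, -0.999]]
```

View pics/s3z.png

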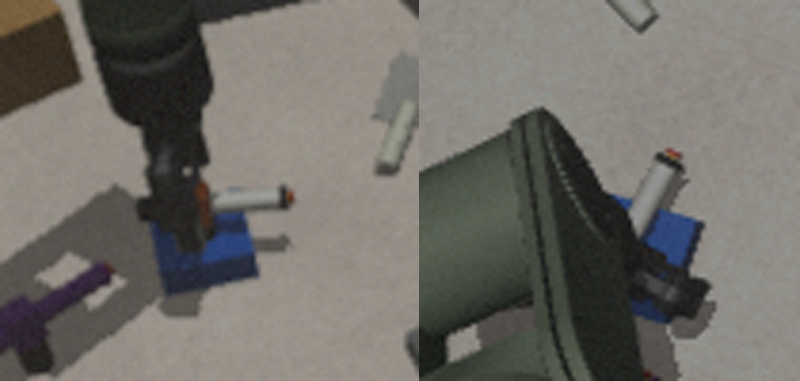

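>>> drive_tool(plan=[0,0,0,0,0,0,0,0,0,0,0,0,0,0,0,0,0,0,0,0,0,0,0,0,0,0,0,0,0,0,0,0,0,0,0,0,0,0,0,0])

```text
time_s: 8.85
tcp_pos: [0.4787, 0.2543, 0.0448]
orientation: [2.648, 1.659, 0.066]
wrist_force: [0.4, -0.1, 1.3]
gripper_width: 0.021
```

```bash
python3 -c "
from h import *
s,R=st();print(s['ft_torque'])
im=get_image('side');save(im,'s4')
o=cv2.resize(im['frame'][100:200,130:240],None,fx=5,fy=5,interpolation=2)[...,::-1]
im=get_image('top')
o2=cv2.resize(im['frame'][150:250,90:190],None,fx=5,fy=5,interpolation=2)[...,::-1];cv2.imwrite('pics/s4z.png',cv2.resize(np.hstack([o,o2]),(800,381)))
"
```

```text
t 8.85 tcp [0.4787 0.2543 0.0448] F [ 0.4 -0.1  1.3] w 0.021
[[0.436, 0.899, 0.044], [0.9, -0.437, 0.009], [0.027, 0.036, -0.999]]
[-0.15490544  0.10015618  0.02038831]
```

View pics/s4z.png

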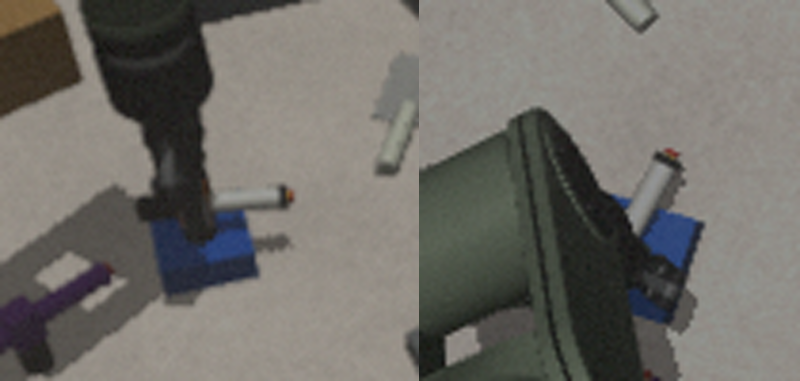

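>>> drive_tool(plan=[0,0,-0.01,0,0,0,0,-0.015,0,0,0,0,-0.03,0,0,0,0,-0.04,0,0,0,0,-0.05,0,0,0,0,-0.05,0,0,0,0,-0.04,0,0])

```text
time_s: 9.65
tcp_pos: [0.4644, 0.2508, 0.2826]
orientation: [2.651, 1.66, 0.039]
wrist_force: [1.5, 0.4, -1.8]
gripper_width: 0.0209
```

```bash
python3 -c "
from h import *
s,R=st();print(s['ft_torque'])
im=get_image('side');save(im,'s5')
o=cv2.resize(im['frame'][60:200,130:270],None,fx=4,fy=4,interpolation=2)[...,::-1]
im=get_image('top');save(im,'t5')
o2=cv2.resize(im['frame'][130:270,80:220],None,fx=4,fy=4,interpolation=2)[...,::-1];cv2.imwrite('pics/s5z.png',cv2.resize(np.hstack([o,o2]),(800,400)))
"
```

```text
t 9.65 tcp [0.4644 0.2508 0.2826] F [ 1.5  0.4 -1.8] w 0.0209
[[0.437, 0.899, 0.028], [0.9, -0.437, 0.002], [0.014, 0.024, -1.0]]
[-0.02917206 -0.01213915 -0.06041678]
```

View pics/s5z.png

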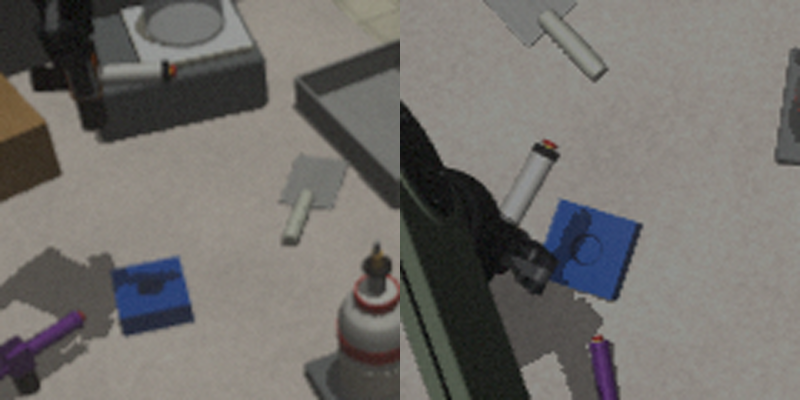

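```bash
python3 -c "
from h import *
im=get_image('top');b=get_image('side')
print(onplane(im,(144.3,217.0),.028))
import pickle
pickle.dump({k:{q:im2[q] for q in('K','R','t')} for k,im2 in(('top',im),('side',b))},open('cal.pkl','wb'))
A=cv2.imread('pics/top0.png')[140:195,285:345];B=cv2.imread('pics/side0.png')[195:265,285:345]
o=np.zeros((560,960,3),np.uint8);a=cv2.resize(A,None,fx=8,fy=8,interpolation=2);c=cv2.resize(B,None,fx=8,fy=8,interpolation=2)
o[:a.shape[0],:480]=a;o[:c.shape[0],480:]=c
o=cv2.resize(o,(800,467));cv2.imwrite('pics/b.png',o)
"
```

```text
[0.47567931 0.25458711 0.028     ]
```

View pics/b.png

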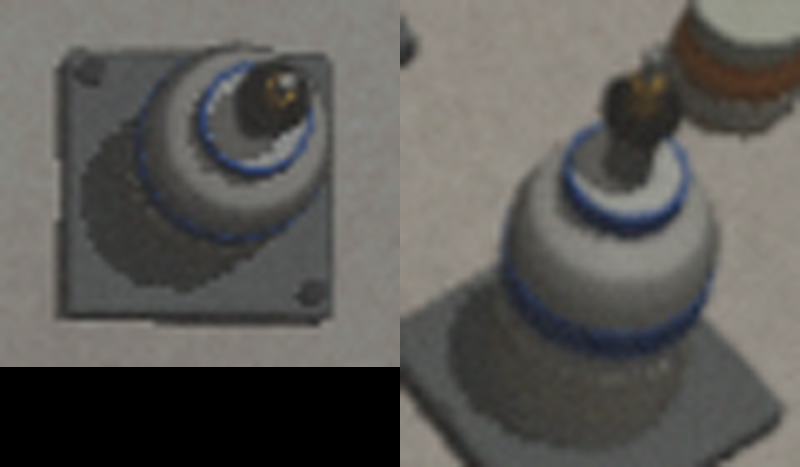

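```bash
python3 -c "
import pickle
from h import *
C=pickle.load(open('cal.pkl','rb'));a,b=C['top'],C['side']
T=lambda x,y:(285+x/6.667-.45,140+y/6.667-.45);S=lambda x,y:(285+(x-400)/6.667-.45,195+y/6.667-.45)
print('pin',tri([a,b],[T(288,78),S(655,56)]))
print('seal',tri([a,b],[T(272,98),S(641,110)]))
print('cap',onplane(a,T(256,117),.148),onplane(b,S(627,175),.148))
print('base',onplane(a,T(195,187),.0))
for z in(.19,.2,.21): print(z,onplane(a,T(288,78),z),onplane(b,S(655,56),z))
for k in (a,b):
  for z in (.187,.19,.195,.2,.205,.21,.217): print(z,proj(k,(.626,-.196,z)))
"
```

```text
pin [ 0.62647103 -0.19564153  0.20950722]
seal [ 0.62576617 -0.19542035  0.18097287]
cap [ 0.62585769 -0.19559748  0.148     ] [ 0.62384247 -0.19744722  0.148     ]
base [ 0.62682356 -0.19614841  0.        ]
0.19 [ 0.63120261 -0.199415    0.19      ] [ 0.63771195 -0.18537593  0.19      ]
0.2 [ 0.62895272 -0.19757654  0.2       ] [ 0.6317543  -0.19057958  0.2       ]
0.21 [ 0.62670283 -0.19573808  0.21      ] [ 0.62579664 -0.19578322  0.21      ]
0.187 [326.0330778  153.66949858]
0.19 [326.26676786 153.39910674]
0.195 [326.65930161 152.9449243 ]
0.2 [327.05569703 152.4862737 ]
0.205 [327.45601136 152.0230887 ]
0.21 [327.86030304 151.55530171]
0.217 [328.43310695 150.89253709]
0.187 [321.40564624 209.51406438]
0.19 [321.60177873 208.67940315]
0.195 [321.93140751 207.27663525]
0.2 [322.26450984 205.85908528]
0.205 [322.60114093 204.42651834]
0.21 [322.94135715 202.97869453]
0.217 [323.42379274 200.92564213]
```

```bash
python3 -c "
from h import *
plan((.628,-.195,.29),64,12,0,4)
"
```

```text
t 9.85 tcp [0.4645 0.2508 0.2802] F [-0.2  0.  -2. ] w 0.0212
[[0.437, 0.899, 0.028], [0.9, -0.437, 0.002], [0.014, 0.024, -1.0]]
phi 64.1153451053115 dy -0.11534510531151909
[-0.0275, 0.0285, -0.0008, 0.0, 0.0, -0.0275, 0.0285, -0.0008, 0.0, 0.0, -0.0275, 0.0285, -0.0008, 0.0, 0.0, -0.0275, 0.0285, -0.0008, 0.0, 0.0, -0.0275, 0.0285, -0.0008, 0.0, 0.0, -0.0274, 0.0285, -0.0008, 0.0, 0.0, -0.0274, 0.0285, -0.0008, 0.0, 0.0, -0.0274, 0.0285, -0.0008, 0.0, 0.0, -0.0274, 0.0285, -0.0008, 0.0, 0.0, -0.0274, 0.0285, -0.0008, 0.0, 0.0, -0.0274, 0.0285, -0.0008, 0.0, 0.0, -0.0274, 0.0285, -0.0008, 0.0, 0.0]
```

>>> drive_tool(plan=[-0.027,0.028,-0.001,0,0,-0.027,0.028,-0.001,0,0,-0.027,0.028,-0.001,0,0,-0.027,0.028,-0.001,0,0,-0.027,0.028,-0.001,0,0,-0.027,0.028,-0.001,0,0,-0.027,0.028,0,0,0,-0.027,0.028,0,0,0,-0.027,0.028,0,0,0,-0.027,0.028,0,0,0,-0.02,0.02,0,0,0])

```text
time_s: 10.95
tcp_pos: [0.601, -0.1519, 0.2601]
orientation: [-2.642, -1.67, 0.027]
wrist_force: [0.0, 0.7, -1.2]
gripper_width: 0.0209
```

```bash
python3 -c "
from h import *
s,R=st();print(s['joint_positions'])
im=get_image('top');save(im,'t6');b=get_image('side');save(b,'s6')
for v in(im,b):
  for n in('gauge_center','gauge_rim'): print(n,[(round(d['p'],2),np.round(d['location'],4).tolist()) for d in finder.tip_of(v,n)])
o=np.hstack([cv2.resize(v['frame'][y:y+100,x:x+100],(400,400),interpolation=2) for v,x,y in((im,290,110),(b,280,120))])
cv2.imwrite('pics/z6.png',o[...,::-1])
"
```

```text
t 10.95 tcp [ 0.601  -0.1519  0.2601] F [ 0.   0.7 -1.2] w 0.0209
[[0.429, 0.903, -0.023], [0.903, -0.429, 0.005], [-0.006, -0.023, -1.0]]
[-0.26522562  0.3883635   1.38781182 -0.00167479  1.38874808 -1.39196596]
gauge_center [(0.74, [0.3218, 0.2177, 0.048]), (0.44, [0.5977, -0.1499, 0.2713])]
gauge_rim [(0.75, [0.3222, 0.2172, 0.0034]), (0.57, [0.5989, -0.1463, 0.2258]), (0.52, [0.4991, -0.3516, 0.0009])]
gauge_center [(0.89, [0.317, 0.2131, 0.0488]), (0.64, [0.5956, -0.1534, 0.2687])]
gauge_rim [(0.85, [0.3205, 0.2137, 0.0035]), (0.67, [0.6269, -0.1974, 0.1517]), (0.63, [0.5989, -0.1601, 0.2235]), (0.57, [0.6963, 0.3103, -0.0017])]
```

View pics/z6.png

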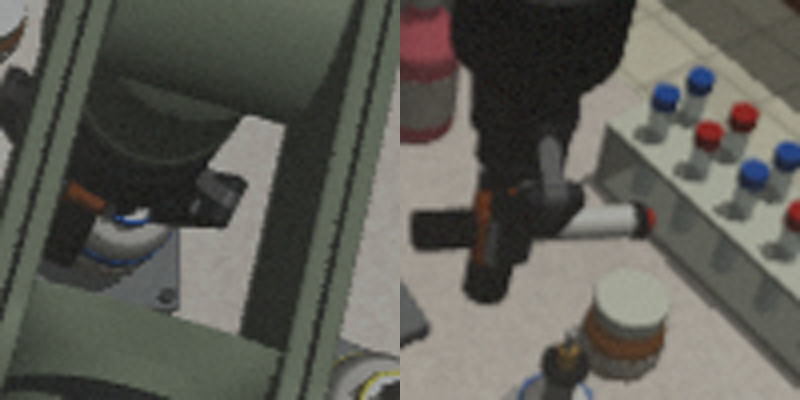

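```bash
cat > fit.py <<'E'
from h import *
from scipy.optimize import least_squares
import pickle
C=pickle.load(open('cal.pkl','rb'));
def fit(cap,bar,rim,tcp,R,yaw=None,name='side',w=(1,1,.6)):
    b=C[name]; tcp=np.array(tcp)
    yaw=np.arctan2(R[1,1],R[0,1]) if yaw is None else yaw
    roll=R[2,0]  # sideways tilt not fitted
    def pts(x):
        c=tcp+R@np.array([0,x[1],x[0]]); th=x[2]
        gx=np.array([np.cos(th)*np.cos(yaw),np.cos(th)*np.sin(yaw),np.sin(th)]); h=np.array([np.cos(yaw),np.sin(yaw),0])
        gz=-np.sin(th)*h+np.array([0,0,np.cos(th)])
        return c,c-.043*gx,c+.073*gx,c-.047*gz
    def f(x):
        c,p,q,r=pts(x); return np.r_[w[0]*(proj(b,p)-cap),w[1]*(proj(b,q)-bar),w[2]*(proj(b,r)-rim), x[1]/.004*.5]
    s=least_squares(f,[-.012,0,0]); c,p,q,r=pts(s.x)
    print('z off',s.x[0],'y off',s.x[1],'pitch(rad,+barrel up)',s.x[2],'res',np.round(s.fun,2)); print('centre',np.round(c,4),'rim',np.round(r,4), 'rim-tcp',np.round(r-tcp,4)); return s.x
E
python3 - <<'E'
from fit import *
s,R=st()
S=lambda x,y:np.array((280+(x-400)/4-.4,120+y/4-.4))
fit(S(415,230),S(645,220),S(487,287),s['tcp_pos'],R)
# before: s5, in hand at holder: scale 4*.714=2.857
E
```

```text
t 11.25 tcp [ 0.6008 -0.1487  0.262 ] F [-0.6  0.4 -2.2] w 0.0212
[[0.428, 0.904, -0.021], [0.904, -0.428, 0.005], [-0.005, -0.021, -1.0]]
z off -0.0011262701395498074 y off 0.0061449143417741025 pitch(rad,+barrel up) -0.05952650420069363 res [ 0.52  0.16 -0.75 -0.22  0.01 -0.19  0.77]
centre [ 0.6063 -0.1514  0.263 ] rim [ 0.6038 -0.1502  0.216 ] rim-tcp [ 0.003  -0.0014 -0.0459]
```

>>> drive_tool(plan=[0,0,-0.01,0,0,0,0,-0.01,0,0,0,0,-0.01,0,0,0,0,-0.01,0,0])

```text
time_s: 11.65
tcp_pos: [0.6005, -0.1452, 0.3047]
orientation: [-2.636, -1.678, 0.025]
wrist_force: [-0.2, 0.2, -2.0]
gripper_width: 0.0213
```

```bash
python3 -c "
from h import *
s,R=st();print(np.round(s['joint_positions'],4),np.round(s['qd'],3))"
```

```text
t 11.65 tcp [ 0.6005 -0.1452  0.3047] F [-0.2  0.2 -2. ] w 0.0213
[[0.423, 0.906, -0.023], [0.906, -0.423, 0.006], [-0.004, -0.023, -1.0]]
[-2.5590e-01  3.6840e-01  1.3091e+00 -2.0000e-04  1.4873e+00 -1.3894e+00] [ 0.007 -0.038 -0.223  0.     0.25   0.   ]
```

>>> drive_tool(plan=[0.02,0,0,0,0,0.02,0,0,0,0,0.02,0,0,0,0,0.02,0,0,0,0])

```text
time_s: 12.05
tcp_pos: [0.636, -0.0726, 0.3124]
orientation: [-2.646, -1.678, 0.014]
wrist_force: [0.9, -0.3, -1.8]
gripper_width: 0.0207
```

```bash
python3 -c "
from h import *
s,R=st();print(np.round(s['joint_positions'],4),np.round(s['qd'],3))"
```

```text
t 12.05 tcp [ 0.636  -0.0726  0.3124] F [ 0.9 -0.3 -1.8] w 0.0207
[[0.426, 0.904, -0.012], [0.905, -0.426, 0.002], [-0.003, -0.012, -1.0]]
[-1.3200e-01  3.9880e-01  1.2437e+00  8.0000e-04  1.5115e+00 -1.2624e+00] [ 0.311  0.099 -0.19   0.004  0.069  0.309]
```

>>> drive_tool(plan=[-0.05,0,0,0,0,-0.03,0,0,0,0,0,0,0,0,0])

```text
time_s: 12.35
tcp_pos: [0.6042, -0.1407, 0.3154]
orientation: [-2.639, -1.693, 0.007]
wrist_force: [0.4, -0.7, -2.2]
gripper_width: 0.0211
```

```bash
python3 -c "
from h import *
s,R=st();print(np.round(s['joint_positions'],4),np.round(s['qd'],3))"
```

```text
t 12.35 tcp [ 0.6042 -0.1407  0.3154] F [ 0.4 -0.7 -2.2] w 0.0211
[[0.417, 0.909, -0.007], [0.909, -0.417, 0.003], [-0.001, -0.008, -1.0]]
[-2.4780e-01  3.6150e-01  1.2936e+00  9.0000e-04  1.4942e+00 -1.3890e+00] [ 0.034 -0.004 -0.024  0.027  0.007  0.007]
```

>>> drive_tool(plan=[0.004,0,0,0,0,0.004,0,0,0,0,0.004,0,0,0,0,0.004,0,0,0,0,0.004,0,0,0,0,0.004,0,0,0,0,0.004,0,0,0,0,0.004,0,0,0,0])

```text
time_s: 13.15
tcp_pos: [0.6202, -0.1059, 0.3173]
orientation: [-2.637, -1.697, 0.002]
wrist_force: [0.2, 0.2, -1.1]
gripper_width: 0.0211
```

```bash
python3 -c "
from h import *
s,R=st();print(np.round(s['joint_positions'],4),np.round(s['qd'],3))"
```

```text
t 13.15 tcp [ 0.6202 -0.1059  0.3173] F [ 0.2  0.2 -1.1] w 0.0211
[[0.414, 0.91, -0.004], [0.91, -0.414, 0.004], [0.002, -0.005, -1.0]]
[-0.1891  0.3745  1.2691  0.0034  1.5028 -1.3333] [ 0.071  0.02  -0.027 -0.001  0.01   0.068]
```

>>> drive_tool(plan=[-0.04,0.023,0,0,0,-0.04,0.022,0,0,0,0,0,0,0,0,0,0,0.001,0,0,0,0,0.001,0,0,0,0,0.001,0,0,0,0,0.001,0,0,0,0,0.001,0,0,0,0,0.001,0,0,0,0,0.001,0,0,0,0,0.001,0,0,0,0,0.001,0,0])

```text
time_s: 14.35
tcp_pos: [0.6296, -0.1932, 0.3071]
orientation: [-2.628, -1.707, -0.0]
wrist_force: [-0.8, 0.5, -1.6]
gripper_width: 0.021
```

```bash
python3 -c "
from h import *
s,R=st();print(np.round(s['joint_positions'],4),np.round(s['qd'],3))
b=get_image('side');save(b,'s7')
o=cv2.resize(b['frame'][130:250,270:390],(600,600),interpolation=2)
cv2.imwrite('pics/z7.png',o[...,::-1])
"
```

```text
t 14.35 tcp [ 0.6296 -0.1932  0.3071] F [-0.8  0.5 -1.6] w 0.021
[[0.407, 0.914, -0.004], [0.914, -0.407, 0.006], [0.004, -0.006, -1.0]]
[-0.3175  0.4283  1.2099  0.0048  1.5089 -1.4699] [ 0.003  0.001  0.023  0.001 -0.028 -0.001]
```

View pics/z7.png

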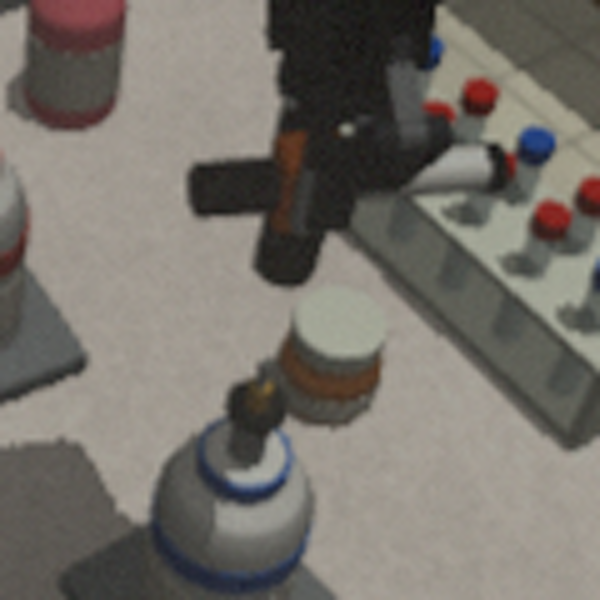

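```bash
python3 - <<'E'
from fit import *
s,R=st()
S=lambda x,y:np.array((270+x/5-.4,130+y/5-.4))
for w in ((1,1,1),(1,1,.3),(1,1,0)): fit(S(193,190),S(505,168),S(285,270),s['tcp_pos'],R,w=w)
b=get_image('side')
for r in ((.626,-.196),): 
  for z in (.2095,.262,.27,.275): print(z,(proj(b,(*r,z))+.4-[270,130])*5)
# predicted rim from tool-frame offset
for y in(-.0037,0):
  r=np.array(s['tcp_pos'])+R@np.array([0,y,.0367]); print(r,(proj(b,r)+.4-[270,130])*5)
E
```

```text
t 14.4 tcp [ 0.6295 -0.1932  0.3069] F [-0.1 -0.2 -1.5] w 0.0209
[[0.407, 0.914, -0.004], [0.914, -0.407, 0.006], [0.004, -0.006, -1.0]]
z off -0.009769837077882105 y off -5.861775792872214e-05 pitch(rad,+barrel up) -0.039702006695926086 res [ 0.77  0.46 -1.07  0.01  0.26 -0.75 -0.01]
centre [ 0.6295 -0.1932  0.3167] rim [ 0.6278 -0.1924  0.2698] rim-tcp [-0.0017  0.0007 -0.0372]
z off -0.010511992126984272 y off -5.305078573481201e-06 pitch(rad,+barrel up) -0.037780240691932074 res [ 0.84  0.21 -0.92 -0.32  0.12 -0.3  -0.  ]
centre [ 0.6295 -0.1932  0.3175] rim [ 0.6279 -0.1925  0.2705] rim-tcp [-0.0016  0.0007 -0.0365]
z off -0.01061093898397538 y off 5.930219244254523e-06 pitch(rad,+barrel up) -0.037427346485892625 res [ 0.85  0.18 -0.89 -0.36  0.   -0.    0.  ]
centre [ 0.6295 -0.1932  0.3176] rim [ 0.6279 -0.1925  0.2706] rim-tcp [-0.0016  0.0006 -0.0364]
0.2095 [266.53586285 367.62085207]
0.262 [285.53494013 286.76839757]
0.27 [288.62930982 273.60000097]
0.275 [290.59205832 265.24733039]
[ 0.62597067 -0.19141605  0.27027236] [281.17052381 265.56934589]
[ 0.62935089 -0.19292057  0.27024908] [290.43116956 264.58279207]
```

>>> drive_tool(plan=[-0.002,0,0.008,0,0,-0.002,0,0.008,0,0,0,0,0.008,0,0,0,0,0.008,0,0,0,0,0.008,0,0,0,0,0.004,0,0])

```text
time_s: 15.05
tcp_pos: [0.6271, -0.1972, 0.2586]
orientation: [-2.628, -1.706, 0.001]
wrist_force: [0.5, 0.1, -1.9]
gripper_width: 0.0208
```

```bash
python3 -c "
from h import *
s,R=st();print('rim',np.array(s['tcp_pos'])+R@[0,-.0023,.0367])
"
```

```text
t 15.05 tcp [ 0.6271 -0.1972  0.2586] F [ 0.5  0.1 -1.9] w 0.0208
[[0.407, 0.913, -0.005], [0.913, -0.407, 0.007], [0.004, -0.007, -1.0]]
rim [ 0.62482227 -0.19602484  0.22187742]
```

>>> drive_tool(plan=[0,0,-0.02,0,0,0.02,0,0,0,0,0.02,0,0,0,0,0.02,0,0,0,0,0.02,0,0,0,0,-0.05,0,0,0,0,-0.03,0,0,0,0,0,0,0,0,0])

```text
time_s: 15.85
tcp_pos: [0.629, -0.1936, 0.2754]
orientation: [-2.622, -1.712, 0.002]
wrist_force: [0.9, -0.4, -1.6]
gripper_width: 0.0211
```

```bash
python3 -c "
from h import *
s,R=st();print('rim',np.array(s['tcp_pos'])+R@[0,-.0023,.0367])
"
```

```text
t 15.85 tcp [ 0.629  -0.1936  0.2754] F [ 0.9 -0.4 -1.6] w 0.0211
[[0.402, 0.915, -0.007], [0.915, -0.402, 0.008], [0.004, -0.01, -1.0]]
rim [ 0.62665822 -0.19235421  0.23868825]
```

>>> drive_tool(plan=[-0.002,0,0.008,0,0,-0.001,0,0.008,0,0,-0.001,0,0.006,0,0,0,0,0.002,0,0])

```text
time_s: 16.25
tcp_pos: [0.6277, -0.1958, 0.2487]
orientation: [-2.621, -1.712, 0.001]
wrist_force: [-0.7, -0.5, -1.0]
gripper_width: 0.0212
```

```bash
python3 -c "
from h import *
s,R=st();print('rim',np.array(s['tcp_pos'])+R@[0,-.0023,.0367])
b=get_image('side');save(b,'s8')
o=cv2.resize(b['frame'][150:225,280:355],(600,600),interpolation=2)
cv2.imwrite('pics/z8.png',o[...,::-1])
for z in (.1825,.2095): print((proj(b,(.626,-.196,z))+.4-[280,150])*8)
"
```

```text
t 16.25 tcp [ 0.6277 -0.1958  0.2487] F [-0.7 -0.5 -1. ] w 0.0212
[[0.402, 0.916, -0.007], [0.916, -0.402, 0.009], [0.006, -0.01, -1.0]]
rim [ 0.62531624 -0.19448334  0.2120281 ]
[332.10984445 489.25072377]
[346.45738055 428.19336331]
```

View pics/z8.png

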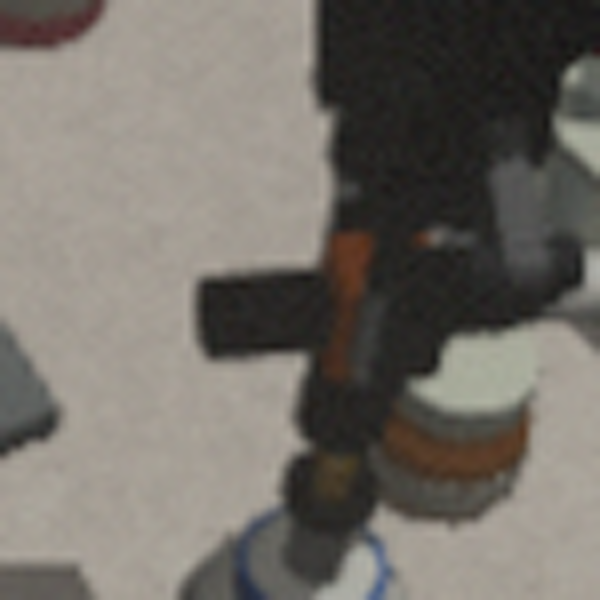

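>>> drive_tool(plan=[-0.001,0.001,0.003,0,0,0,0,0.003,0,0,0,0,0.003,0,0,0,0,0.003,0,0])

```text
time_s: 16.7
tcp_pos: [0.629, -0.1961, 0.2361]
orientation: [-2.62, -1.714, -0.001]
wrist_force: [0.7, -0.1, -1.3]
gripper_width: 0.0214
```

```bash
cat > r.py <<'E'
from h import *
s,R=st();print('rim',np.round(np.array(s['tcp_pos'])+R@[0,-.0023,.0367],4),'tq',np.round(s['ft_torque'],2))
E
python3 r.py
```

```text
t 16.7 tcp [ 0.629  -0.1961  0.2361] F [ 0.7 -0.1 -1.3] w 0.0214
[[0.401, 0.916, -0.006], [0.916, -0.401, 0.009], [0.006, -0.009, -1.0]]
rim [ 0.6267 -0.1948  0.1995] tq [-0.01 -0.02 -0.04]
```

>>> drive_tool(plan=[-0.001,0,0.002,0,0,0,0,0.002,0,0])

```text
time_s: 16.9
tcp_pos: [0.6286, -0.1969, 0.232]
orientation: [-2.62, -1.714, -0.001]
wrist_force: [0.1, 1.1, 0.9]
gripper_width: 0.0214
```

>>> drive_tool(plan=[0,0,0.002,0,0])

```text
time_s: 17.0
tcp_pos: [0.6286, -0.1969, 0.2305]
orientation: [-2.62, -1.714, -0.001]
wrist_force: [-0.2, 0.4, 1.9]
gripper_width: 0.0209
```

>>> drive_tool(plan=[0,0,0.002,0,0])

```text
time_s: 17.1
tcp_pos: [0.6285, -0.1969, 0.2292]
orientation: [-2.621, -1.714, -0.002]
wrist_force: [-1.1, 1.4, 4.4]
gripper_width: 0.0207
```

>>> drive_tool(plan=[0,0,0.001,0,0])

```text
time_s: 17.2
tcp_pos: [0.6285, -0.1969, 0.2289]
orientation: [-2.621, -1.715, -0.003]
wrist_force: [-2.0, 0.7, 4.1]
gripper_width: 0.0214
```

```bash
python3 r.py
```

```text
t 17.2 tcp [ 0.6285 -0.1969  0.2289] F [-2.   0.7  4.1] w 0.0214
[[0.401, 0.916, -0.004], [0.916, -0.401, 0.009], [0.007, -0.007, -1.0]]
rim [ 0.6263 -0.1957  0.1922] tq [ 0.1   0.29 -0.02]
```

>>> drive_tool(plan=[0,0,0.002,0,0])

```text
time_s: 17.3
tcp_pos: [0.6285, -0.1969, 0.2278]
orientation: [-2.622, -1.715, -0.004]
wrist_force: [-1.7, 0.5, 4.7]
gripper_width: 0.0212
```

>>> drive_tool(plan=[0,0,0.002,0,0])

```text
time_s: 17.4
tcp_pos: [0.6284, -0.1969, 0.2265]
orientation: [-2.622, -1.715, -0.004]
wrist_force: [-2.7, 1.5, 6.4]
gripper_width: 0.0215
```

>>> drive_tool(plan=[0,0,0.002,0,0])

```text
time_s: 17.5
tcp_pos: [0.6284, -0.1969, 0.2254]
orientation: [-2.623, -1.716, -0.005]
wrist_force: [-2.6, 0.4, 7.3]
gripper_width: 0.021
```

```bash
python3 r.py
```

```text
t 17.5 tcp [ 0.6284 -0.1969  0.2254] F [-2.6  0.4  7.3] w 0.021
[[0.401, 0.916, -0.001], [0.916, -0.401, 0.008], [0.007, -0.004, -1.0]]
rim [ 0.6263 -0.1957  0.1887] tq [ 0.11  0.51 -0.06]
```

>>> drive_tool(plan=[0,0,0.002,0,0])

```text
time_s: 17.6
tcp_pos: [0.6284, -0.1969, 0.2245]
orientation: [-2.624, -1.716, -0.006]
wrist_force: [-2.6, 0.7, 7.5]
gripper_width: 0.0206
```

>>> drive_tool(plan=[0,0,0.002,0,0])

```text
time_s: 17.7
tcp_pos: [0.6284, -0.1969, 0.2236]
orientation: [-2.624, -1.717, -0.007]
wrist_force: [-2.4, 2.1, 6.9]
gripper_width: 0.0213
```

```bash
python3 r.py; python3 -c "
from h import *
b=get_image('side');save(b,'s9')
o=cv2.resize(b['frame'][150:230,280:380],(800,640),interpolation=2)[:600]
cv2.imwrite('pics/z9.png',o[...,::-1])"
```

```text
t 17.7 tcp [ 0.6284 -0.1969  0.2236] F [-2.4  2.1  6.9] w 0.0213
[[0.401, 0.916, 0.001], [0.916, -0.401, 0.007], [0.007, -0.002, -1.0]]
rim [ 0.6263 -0.1957  0.1869] tq [0.18 0.56 0.02]
```

View pics/z9.png

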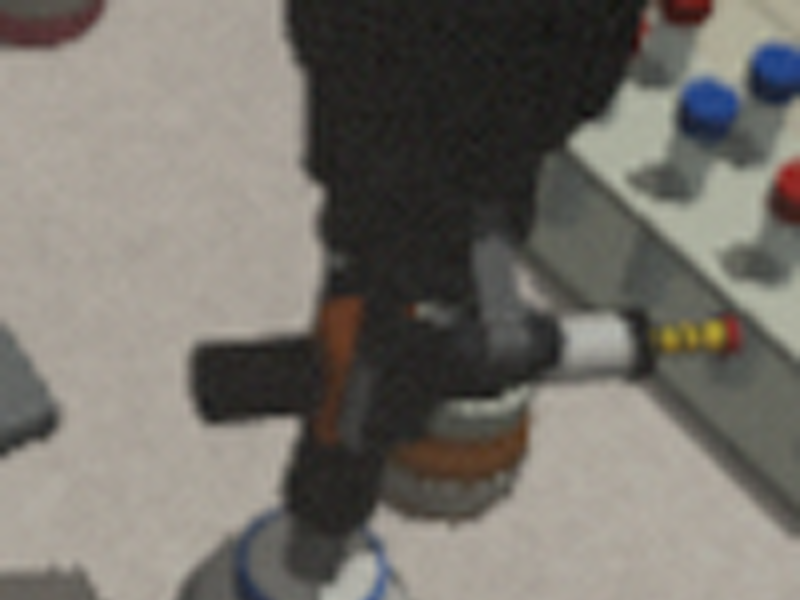

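>>> drive_tool(plan=[0,0,0.0013,0,0,0,0,0.0012,0,0,0,0,0.0012,0,0,0,0,0.0012,0,0])

```text
time_s: 18.15
tcp_pos: [0.6283, -0.1969, 0.223]
orientation: [-2.627, -1.719, -0.011]
wrist_force: [-3.3, -0.2, 7.5]
gripper_width: 0.0209
```

>>> drive_tool(plan=[0,0,0.0012,0,0,0,0,0.0012,0,0,0,0,0.0012,0,0,0,0,0.0012,0,0])

```text
time_s: 18.55
tcp_pos: [0.6283, -0.1969, 0.2226]
orientation: [2.628, 1.719, 0.015]
wrist_force: [-2.0, 0.5, 6.2]
gripper_width: 0.0209
```

>>> drive_tool(plan=[0,0,0.0011,0,0,0,0,0.0011,0,0,0,0,0.0011,0,0,0,0,0.0011,0,0,0,0,0.0011,0,0,0,0,0.0011,0,0])

```text
time_s: 19.15
tcp_pos: [0.6282, -0.1968, 0.2228]
orientation: [2.623, 1.717, 0.021]
wrist_force: [-2.6, 0.5, 6.7]
gripper_width: 0.021
```

```bash
python3 r.py
```

```text
t 19.15 tcp [ 0.6282 -0.1968  0.2228] F [-2.6  0.5  6.7] w 0.021
[[0.4, 0.916, 0.015], [0.916, -0.4, 0.002], [0.008, 0.013, -1.0]]
rim [ 0.6266 -0.1958  0.1861] tq [ 0.22  0.53 -0.  ]
```

>>> drive_tool(plan=[0,0,-0.006,0,0,0,0,-0.008,0,0,0,0,-0.01,0,0,0,0,-0.01,0,0,0,0,-0.02,0,0,0,0,-0.02,0,0])

```text
time_s: 19.75
tcp_pos: [0.6264, -0.1968, 0.2958]
orientation: [2.628, 1.72, 0.014]
wrist_force: [0.4, -0.0, -1.9]
gripper_width: 0.0211
```

```bash
python3 r.py; python3 -c "
from h import *
b=get_image('side');save(b,'s10')
o=cv2.resize(b['frame'][130:230,270:390],(720,600),interpolation=2)
cv2.imwrite('pics/z10.png',o[...,::-1])"
```

```text
t 19.75 tcp [ 0.6264 -0.1968  0.2958] F [ 0.4 -0.  -1.9] w 0.0211
[[0.4, 0.916, 0.008], [0.916, -0.4, 0.004], [0.007, 0.006, -1.0]]
rim [ 0.6246 -0.1958  0.2591] tq [-0.02 -0.01 -0.02]
```

View pics/z10.png

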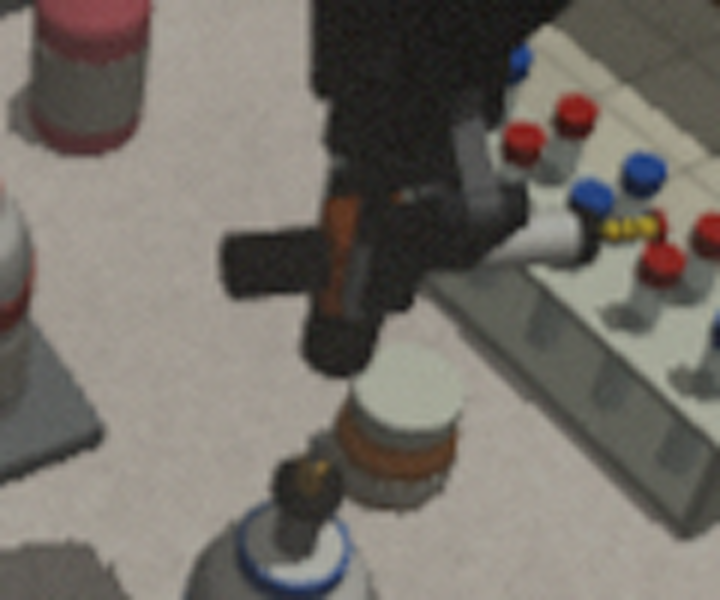

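```bash
python3 - <<'E'
from fit import *
s,R=st()
S=lambda x,y:np.array((270+x/6-.4,130+y/6-.4))
fit(S(225,265),S(592,235),S(340,355),s['tcp_pos'],R)
plan((.478,.254,.29),64.5,12,0)
E
```

```text
t 19.8 tcp [ 0.6277 -0.1973  0.2998] F [ 1.6 -0.5  0.9] w 0.0214
[[0.4, 0.916, 0.015], [0.916, -0.4, 0.002], [0.008, 0.013, -1.0]]
z off -0.006409063236520523 y off -0.0021739145422123014 pitch(rad,+barrel up) -0.032323167855834674 res [ 0.65  0.32 -0.43 -0.21 -0.32 -0.36 -0.27]
centre [ 0.6256 -0.1965  0.3062] rim [ 0.6242 -0.1959  0.2592] rim-tcp [-0.0035  0.0015 -0.0406]
t 19.8 tcp [ 0.6277 -0.1973  0.2998] F [ 1.6 -0.5  0.9] w 0.0214
[[0.4, 0.916, 0.015], [0.916, -0.4, 0.002], [0.008, 0.013, -1.0]]
phi 66.39953820499682 dy -1.8995382049968157
[0.029, -0.026, 0.001, 0.2, 0.0, 0.029, -0.027, 0.001, 0.2, 0.0, 0.029, -0.027, 0.001, 0.2, 0.0, 0.029, -0.027, 0.001, 0.2, 0.0, 0.029, -0.027, 0.001, 0.2, 0.0, 0.029, -0.027, 0.001, 0.2, 0.0, 0.029, -0.027, 0.001, 0.2, 0.0, 0.029, -0.027, 0.001, 0.2, 0.0, 0.029, -0.027, 0.001, 0.2, 0.0, 0.029, -0.027, 0.001, 0.2, 0.0, 0.029, -0.027, 0.001, 0.2, 0.0, 0.029, -0.027, 0.001, 0.2, 0.0]
```

>>> drive_tool(plan=[0.029,-0.027,0,0.2,0,0.029,-0.027,0,0.2,0,0.029,-0.027,0,0.2,0,0.029,-0.027,0,0.2,0,0.029,-0.027,0,0.2,0,0.029,-0.027,0,0.2,0,0.029,-0.027,0,0.2,0,0.029,-0.027,0,0.2,0,0.029,-0.027,0,0.2,0,0.029,-0.027,0,0.2,0,0.029,-0.027,0,0.2,0,0,0,0,0,0])

```text
time_s: 21.0
tcp_pos: [0.4877, 0.2301, 0.2948]
orientation: [2.66, 1.656, 0.025]
wrist_force: [-0.2, -1.5, -1.9]
gripper_width: 0.0211
```

```bash
python3 -c "
from h import *
plan((.478,.254,.14),64,4,0)"
```

```text
t 21.0 tcp [0.4877 0.2301 0.2948] F [-0.2 -1.5 -1.9] w 0.0211
[[0.441, 0.897, 0.018], [0.897, -0.441, 0.002], [0.01, 0.015, -1.0]]
phi 63.8173475448586 dy 0.18265245514140815
[0.004, -0.005, 0.039, -0.0, 0.0, 0.004, -0.005, 0.039, -0.0, 0.0, 0.004, -0.005, 0.039, -0.0, 0.0, 0.004, -0.005, 0.039, -0.0, 0.0]
```

>>> drive_tool(plan=[0.004,-0.005,0.04,0,0,0.004,-0.005,0.04,0,0,0.004,-0.005,0.04,0,0,0.004,-0.005,0.04,0,0,0,0,0.03,0,0,0,0,0,0,0])

```text
time_s: 21.6
tcp_pos: [0.4829, 0.2543, 0.1003]
orientation: [2.654, 1.659, 0.036]
wrist_force: [-0.5, -0.7, -2.5]
gripper_width: 0.0209
```

```bash
python3 r.py; python3 -c "
from h import *
b=get_image('side');save(b,'s11');a=get_image('top');save(a,'t11')
o=np.hstack([cv2.resize(b['frame'][110:190,140:220],(400,400),interpolation=2),cv2.resize(a['frame'][170:250,100:180],(400,400),interpolation=2)])
cv2.imwrite('pics/z11.png',o[...,::-1])
for X in ((.4757,.2535,.028),): print((proj(b,X)+.4-[140,110])*5,(proj(a,X)+.4-[100,170])*5)"
```

```text
t 21.6 tcp [0.4829 0.2543 0.1003] F [-0.5 -0.7 -2.5] w 0.0209
[[0.438, 0.899, 0.026], [0.899, -0.438, 0.003], [0.014, 0.022, -1.0]]
rim [0.4818 0.2554 0.0635] tq [-0.06  0.07 -0.03]
[211.89256248 252.46138376] [225.56747102 237.02034759]
```

View pics/z11.png

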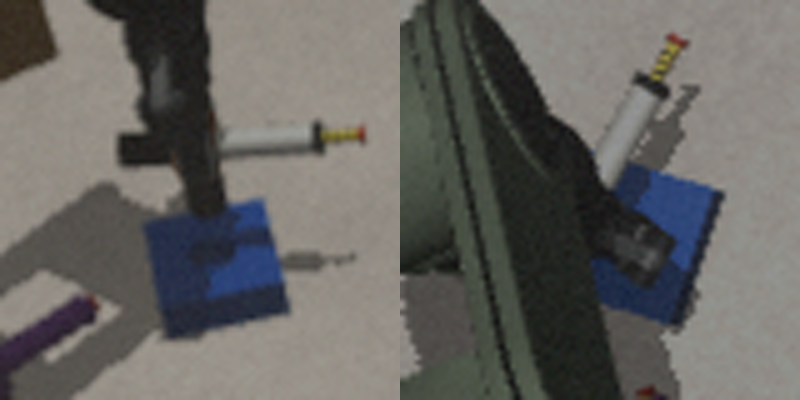

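```bash
python3 - <<'E'
from fit import *
s,R=st()
S=lambda x,y:np.array((140+x/5-.4,110+y/5-.4))
fit(S(120,150),S(321,138),S(207,204),s['tcp_pos'],R)
T=lambda x,y:np.array((100+(x-400)/5-.4,170+y/5-.4))
a=C['top']; print('bar end top',onplane(a,T(652,84),.107),'pred',np.array(s['tcp_pos'])+R@np.array([0,.073-.001,-.008]))
E
```

```text
t 21.7 tcp [0.4858 0.2557 0.1044] F [ 0.   1.3 -1.4] w 0.0209
[[0.438, 0.898, 0.034], [0.899, -0.439, 0.007], [0.021, 0.027, -0.999]]
z off -0.004746666895396119 y off -0.004211776246733966 pitch(rad,+barrel up) -0.01944896361303524 res [-0.16 -0.    0.32 -0.05  0.05  0.06 -0.53]
centre [0.4819 0.2575 0.109 ] rim [0.4811 0.2579 0.062 ] rim-tcp [-0.0048  0.0022 -0.0424]
bar end top [0.54722531 0.22646503 0.107     ] pred [0.55022414 0.22405938 0.11434649]
```

>>> drive_tool(plan=[-0.004,-0.005,0.004,0,0,0,-0.003,0.004,0,0,0,0,0.002,0,0,0,0,0.0005,0,0])

```text
time_s: 22.1
tcp_pos: [0.4804, 0.2568, 0.0992]
orientation: [2.653, 1.655, 0.069]
wrist_force: [1.0, 0.5, -1.3]
gripper_width: 0.0209
```

```bash
python3 - <<'E'
from fit import *
a=get_image('top');import subprocess;subprocess.run(['python3','r.py'])
b=get_image('side');save(b,'s12')
subprocess.run(['python3','r.py'])
o=np.hstack([cv2.resize(b['frame'][110:180,150:220],(400,400),interpolation=2),cv2.resize(a['frame'][170:240,110:180],(400,400),interpolation=2)])
cv2.imwrite('pics/z12.png',o[...,::-1])
E
```

```text
t 22.15 tcp [0.4805 0.2569 0.0992] F [-0.8 -0.3 -2.1] w 0.0209
[[0.439, 0.897, 0.045], [0.898, -0.44, 0.012], [0.031, 0.035, -0.999]]
rim [0.4801 0.2583 0.0625] tq [0.07 0.04 0.03]
this script no longer has the robotException ignored in: <_io.TextIOWrapper mode='rw' encoding='UTF-8'>
Traceback (most recent call last):
BrokenPipeError: [Errno 32] Broken pipe
```

```bash
python3 - <<'E'
from fit import *
b=get_image('side');save(b,'s12');a=get_image('top')
s,R=st();print('rim',np.array(s['tcp_pos'])+R@[0,-.0023,.0367])
o=np.hstack([cv2.resize(b['frame'][110:180,150:220],(400,400),interpolation=2),cv2.resize(a['frame'][170:240,110:180],(400,400),interpolation=2)])
cv2.imwrite('pics/z12.png',o[...,::-1])
for X in ((.4757,.2535,.028),): print((proj(b,X)+.4-[150,110])*40/7,(proj(a,X)+.4-[110,170])*40/7)
E
```

```text
t 22.25 tcp [0.4805 0.2568 0.0989] F [-0.4 -0.4 -1.9] w 0.0211
[[0.439, 0.897, 0.044], [0.898, -0.44, 0.012], [0.03, 0.034, -0.999]]
rim [0.48002472 0.25825704 0.062171  ]
[185.02007141 288.52729573] [200.64853831 270.88039725]
```

View pics/z12.png

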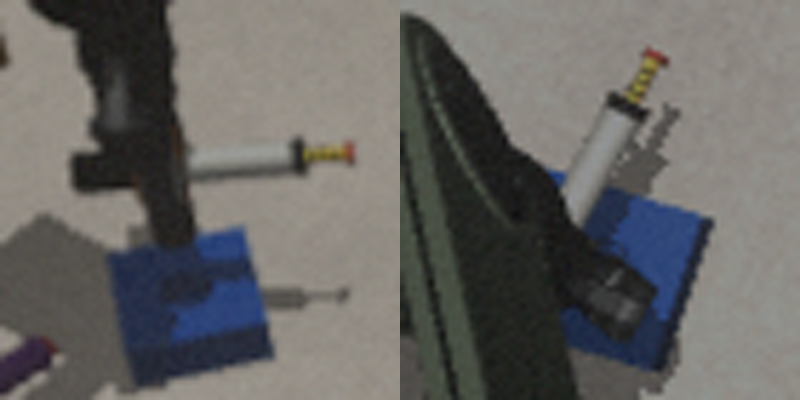

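```bash
python3 - <<'E'
from fit import *
s,R=st()
k=7/40
S=lambda x,y:np.array((150+x*k-.4,110+y*k-.4))
for w in ((1,1,.6),(1,1,0)): fit(S(75,173),S(299,157),S(174,237),s['tcp_pos'],R,w=w)
T=lambda x,y:np.array((110+(x-400)*k-.4,170+y*k-.4))
a=C['top']; print('bar end top',onplane(a,T(628,105),.109),'pred',np.array(s['tcp_pos'])+R@np.array([0,.073-.001,-.01]))
print((proj(C['side'],(.48,.2583,.0622))+.4-[150,110])/k)
E
```

```text
t 22.25 tcp [0.4805 0.2568 0.0989] F [-0.4 -0.4 -1.9] w 0.0211
[[0.439, 0.897, 0.044], [0.898, -0.44, 0.012], [0.03, 0.034, -0.999]]
z off -0.010992217336162981 y off -0.0024978687267287946 pitch(rad,+barrel up) 0.004022253194784246 res [-0.66  0.25  0.77 -0.08  0.02 -0.19 -0.31]
centre [0.4777 0.2578 0.1098] rim [0.4779 0.2577 0.0628] rim-tcp [-0.0026  0.0009 -0.0361]
z off -0.011196297152785726 y off -0.0024392269835943623 pitch(rad,+barrel up) 0.003951875326049384 res [-0.66  0.19  0.78 -0.13  0.   -0.   -0.3 ]
centre [0.4778 0.2578 0.11  ] rim [0.4779 0.2577 0.063 ] rim-tcp [-0.0025  0.0009 -0.0359]
bar end top [0.54300079 0.22702698 0.109     ] pred [0.54463712 0.22502079 0.11138451]
[177.64383973 233.7995114 ]
```

>>> drive_tool(plan=[-0.004,-0.001,0.012,0,0,-0.003,-0.001,0.012,0,0,0,0,0.004,0,0])

```text
time_s: 22.55
tcp_pos: [0.4781, 0.2524, 0.0715]
orientation: [2.653, 1.655, 0.075]
wrist_force: [-0.8, -0.4, -2.1]
gripper_width: 0.0212
```

```bash
python3 - <<'E'
from fit import *
b=get_image('side');save(b,'s13');a=get_image('top')
s,R=st();print('rim',np.array(s['tcp_pos'])+R@[0,-.0030,.0367])
o=np.hstack([cv2.resize(b['frame'][110:180,150:220],(400,400),interpolation=2),cv2.resize(a['frame'][170:240,110:180],(400,400),interpolation=2)])
cv2.imwrite('pics/z13.png',o[...,::-1])
E
```

```text
t 22.65 tcp [0.4787 0.2527 0.0719] F [ 1.5 -0.1 -1. ] w 0.021
[[0.439, 0.897, 0.049], [0.898, -0.44, 0.014], [0.034, 0.037, -0.999]]
rim [0.47775322 0.25452019 0.03512823]
```

View pics/z13.png

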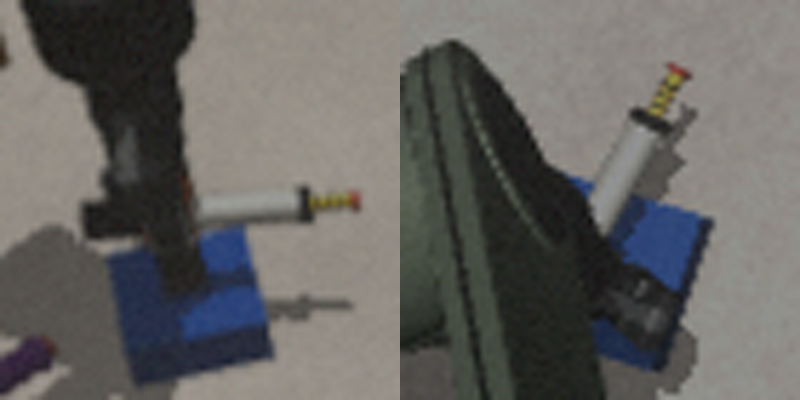

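>>> drive_tool(plan=[-0.002,-0.001,0.004,0,0,0,0,0.004,0,0])

```text
time_s: 22.85
tcp_pos: [0.4783, 0.252, 0.0647]
orientation: [2.652, 1.655, 0.081]
wrist_force: [-0.4, -0.7, -1.7]
gripper_width: 0.0211
```

>>> drive_tool(plan=[0,0,0.003,0,0])

```text
time_s: 22.95
tcp_pos: [0.4787, 0.2522, 0.0617]
orientation: [2.652, 1.655, 0.082]
wrist_force: [-0.1, -0.3, -1.7]
gripper_width: 0.0212
```

>>> drive_tool(plan=[0,0,0.003,0,0])

```text
time_s: 23.05
tcp_pos: [0.479, 0.2524, 0.0585]
orientation: [2.652, 1.655, 0.082]
wrist_force: [-0.2, 0.1, -2.2]
gripper_width: 0.0208
```

```bash
python3 r.py
```

```text
t 23.05 tcp [0.479  0.2524 0.0585] F [-0.2  0.1 -2.2] w 0.0208
[[0.438, 0.897, 0.052], [0.898, -0.44, 0.016], [0.037, 0.04, -0.999]]
rim [0.4789 0.254  0.0218] tq [-0.05  0.07 -0.02]
```

>>> drive_tool(plan=[-0.001,-0.001,0.004,0,0])

```text
time_s: 23.15
tcp_pos: [0.4783, 0.2522, 0.0544]
orientation: [2.652, 1.655, 0.084]
wrist_force: [-0.0, 0.7, -2.2]
gripper_width: 0.0213
```

>>> drive_tool(plan=[0,-0.001,0.004,0,0])

```text
time_s: 23.25
tcp_pos: [0.4775, 0.2526, 0.0501]
orientation: [2.652, 1.655, 0.084]
wrist_force: [0.1, -0.1, -1.5]
gripper_width: 0.021
```

>>> drive_tool(plan=[0,0,0.003,0,0])

```text
time_s: 23.35
tcp_pos: [0.4774, 0.2526, 0.0466]
orientation: [2.652, 1.655, 0.083]
wrist_force: [-0.5, 0.5, -1.3]
gripper_width: 0.0212
```

>>> drive_tool(plan=[0,0,0.002,0,0])

```text
time_s: 23.45
tcp_pos: [0.4775, 0.2527, 0.0447]
orientation: [2.652, 1.655, 0.083]
wrist_force: [-3.7, -3.1, 19.3]
gripper_width: 0.0214
```

```bash
python3 r.py
```

```text
t 23.45 tcp [0.4775 0.2527 0.0447] F [-3.7 -3.1 19.3] w 0.0214
[[0.438, 0.897, 0.052], [0.898, -0.44, 0.016], [0.037, 0.04, -0.998]]
rim [0.4774 0.2543 0.008 ] tq [-0.62  0.79 -0.01]
```

>>> drive_tool(plan=[0,0,0,0,0,0,0,0,0,1,0,0,0,0,1,0,0,0,0,1,0,0,0,0,1,0,0,0,0,1,0,0,0,0,1,0,0,0,0,1])

```text
time_s: 24.25
tcp_pos: [0.4786, 0.2532, 0.0455]
orientation: [2.652, 1.655, 0.087]
wrist_force: [0.3, 0.2, -0.1]
gripper_width: 0.0853
```

>>> drive_tool(plan=[0,0,-0.01,0,1,0,0,-0.02,0,1,0,0,-0.03,0,1,0,0,-0.04,0,1,0,0,-0.05,0,1,-0.01,-0.04,-0.02,0,1,-0.01,-0.04,0,0,1,-0.01,-0.04,0,0,1,0,0,0,0,1])

```text
time_s: 25.15
tcp_pos: [0.3457, 0.277, 0.2216]
orientation: [2.656, 1.652, 0.098]
wrist_force: [0.7, 0.1, 0.0]
gripper_width: 0.0856
```

```bash
python3 r.py; python3 - <<'E'
from h import *
b=get_image('side');save(b,'s14');a=get_image('top');save(a,'t14')
o=np.hstack([cv2.resize(b['frame'][110:180,150:220],(400,400),interpolation=2),cv2.resize(a['frame'][170:240,110:180],(400,400),interpolation=2)])
cv2.imwrite('pics/z14.png',o[...,::-1])
E
```

```text
t 25.15 tcp [0.3457 0.277  0.2216] F [0.7 0.1 0. ] w 0.0856
[[0.441, 0.896, 0.059], [0.896, -0.443, 0.023], [0.047, 0.043, -0.998]]
rim [0.3458 0.2788 0.1849] tq [0.03 0.04 0.06]
```

View pics/z14.png

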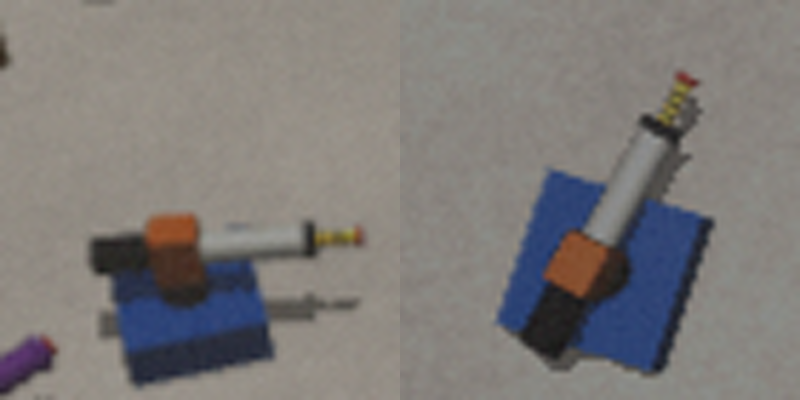

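View pics/s14.png

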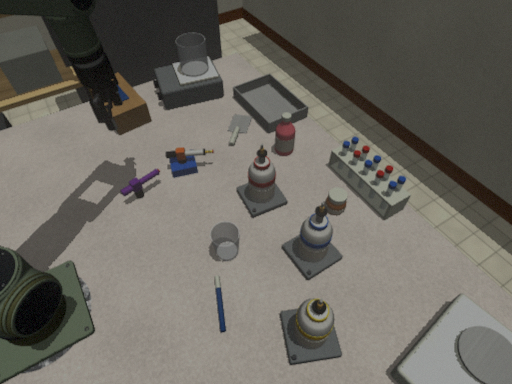

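```bash
python3 -c "
from h import *
st(); print(robot.sign_off())"
```

```text
t 25.25 tcp [0.3495 0.2774 0.2219] F [-0.  -0.2  0.2] w 0.0851
[[0.442, 0.895, 0.063], [0.896, -0.444, 0.023], [0.049, 0.046, -0.998]]
the job is handed in; nothing more can be done
None
```

I pressed the orange gauge onto the blue-collared bottle's valve, put it back in its holder with the reading showing, and handed the job in at about 25 s.

- **Pressing:** I felt first contact and pushed on in small steps. The force levelled off at about 8–9 N net, with the rod out roughly 20 mm. I held it there for about 1.6 s. The highest net force I read while pressing was about 9 N, well under the 20 N limit. Readings come only at the end of each move.
- **Putting it back:** The chuck went into the socket without catching and touched the floor with a brief 19 N on the holder. I then let go and backed off. The last side and top pictures show the gauge upright in the holder with the yellow rod still out. The other bottles and bench things are where they were at the start.

**What was off:**
- **Tilt while pressing:** The arm picked up a small tilt as it moved, so the gauge leaned about 2.5° at first contact and about 1° by the end of the hold.
- **Side force:** There was also about 2–3 N of side force during the press.
- **Tilt at release:** The gripper itself was tilted about 3° when it let go, but the gauge stood up straight afterwards.

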